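# Make up two service kits for the bench press

## Task

Make up the two service kits for the hand press: put the spanner, lying flat, and the tall bushing, standing on end, in the rectangular metal tray; put the hinge, the short bushing and the hex nut, each lying flat, in the round dish. Everything rests on the floor of its tray or dish, side by side and nothing on top of anything else. The spanner lies in the stock bin underneath the hinge; leave the glass jar standing where it is.

Things in the scene. Friction and masses are not known exactly. Their poses are not given: they have to be found in the camera images.
- spanner_mid (a point): Flat steel open-and-ring spanner, 140 long (x), 8 thick; straight handle 24 wide in the middle 50 of its length, open-ended head (36 wide) towards +x, ring head (32 wide) towards -x, ends at x = +-70. The point is the middle of the handle, half-way up (4 above its underside), and near the centre of mass. z is up. It lies on the floor of the bin at the start.
- hinge_mid (a point): Folded brass butt hinge: a flat block 58 long (x), 36 wide (y, with the round barrel, 12 in diameter, along the +y edge), 12 thick. The point is its centre, 6 above its underside; z is up. At the start it lies flat on the spanner's handle (its underside 8 above the bin's floor), its long side roughly along the spanner, overhanging the handle on both sides.
- tall_bushing_mid (a point): Tall dark steel bushing: a plain tube, 36 outer and 22 inner diameter, 45 high, standing on the table. The point is its centre, 22.5 above its underside; z is its axis, up.
- short_bushing_mid (a point): Short dark steel bushing: a plain collar, 46 outer and 30 inner diameter, 20 high: wider than the tall one and less than half as high, standing on the table. The point is its centre, 10 above its underside; z is its axis, up.
- nut_mid (a point): Large steel hex nut, 30 across flats, 34.6 across corners, 16 high, lying flat on the table. The point is its centre, 8 above its underside; z is up, x and every 60 degrees from it are normal to a pair of flats.
- bin: Open grey plastic stock bin, 220 (x) by 170 (y), 40 high outside, walls 5 thick, floor 5 above the table. Fixed. Origin at the centre of its underside, z up. Besides spanner and hinge, two small washers (24 in diameter) lie in its opposite corners; they belong to no kit.
- tray: Rectangular aluminium kit tray, 220 (x) by 110 (y), rim 14 above the table, walls 4 thick, floor 4 above the table. Fixed. Origin at the centre of its underside, z up.
- dish: Round blue enamel dish, the second kit's tray: rim 212 across, flat floor 192 across and 4 above the table, wall 4 thick, rim 14 above the table. Fixed. Origin at the centre of its underside, z up.
- jar_mid (a point): Closed amber glass jar with a white cap, 48 in diameter, 75 high, standing among the stock; not part of any kit. The point is its centre, 37.5 above the table.

How it is judged:
By the outcome, as a careful person would: the job done as asked, in the order asked, and still so for the second after the job is handed in, with the robot touching nothing.
It also fails if it takes over 141 s, if anything falls off the work surface, if the arm or the gripper's body presses on something with over 40 N, if the wrist force passes 120 N, or if a joint passes its speed limit or range.

## Robot

A 7-joint arm with a two-finger parallel gripper is mounted at the origin on the work surface. World frame = base frame: x ahead of the robot, y to its left, z up, the work surface at z = 0. Lengths are in m, angles in rad, forces in N, time in s.
With the tool pointing down it reaches from about 0.425 to 0.95 m from the base axis. Payload 16.7 kg.
Tool frame: the origin (TCP) lies on the centre line of the jaws, within the pads' length; the fingertips stand 19 mm ahead of it and the grasp point (between the pads) is the TCP (finger_overhang is the distance from the TCP to the fingertips, in m); z points along the fingers, y is the line along which they close (so a half turn about z gives the same grasp; the last joint's range is limited). The gripper opens to 94 mm and grips with 3 to 60 N. Pads are 16 mm wide; open, the fingers measure 119 mm over their backs; the gripper's body (75 mm by 177 mm) begins 78 mm behind the grasp point.
Start: joints at [-1.427, 0.426, 0.074, 1.606, -0.034, 1.111, -0.067], TCP at [0.195, 0.646, 0.224] pointing down, gripper open.
Joint ranges: [-2.85, 2.85], [-0.5, 2.14], [-1.23, 1.37], [0.21, 2.46], [-1.02, 4.16], [0.16, 2.05], [-2.73, 2.73]. Speed limits (rad/s): [1.89, 1.89, 2.39, 2.39, 3.01, 3.01, 3.01].

## Interface

Orientations are given as a rotation vector (axis times angle).
In Python, from plant import get_state, get_image, camera_info, close_job, search_frame, finger_overhang gives the robot as it stands.
- The arm moves only by the tool move_arm, never from a script. Its argument "rows" is a list of rows, each an object of numbers: "rx", "ry", "rz": the turn, a rotation vector about the tool's x, y, z each as a share of 30 degrees, from -1 to 1; "tx", "ty", "tz": the shift along the tool's x, y, z each as a share of 800 mm, from -1 to 1; "grip": the opening, from -1 (shut) to 1 (fully open). In form: [{"rx": .., "ry": .., "rz": .., "tx": .., "ty": .., "tz": .., "grip": ..}, ...]. A call has 1 to 12 rows; each row is the pose to reach, as a shift and turn from the pose commanded when the call began, along the tool's axes at that moment; what a row does not reach only later rows make up. A row lasts 1/12 s, in which the tool goes at most 41.7 mm and 7.16 degrees, less where a joint would pass 70% of its speed; a pose out of reach is approached as far as the arm can. A call with a number of a shift or a turn outside -1 to 1 is refused whole. A call with a gripper value outside its range is refused whole. The fingers move at their own pace and stop on an object; the grip force is fixed at half the most. Time passes only in rows, so rows that repeat a pose let the fingers close. It gives the time, the measured TCP pose, the force, the opening and the grip force at its end, in the units of the state.
- get_state(): the state, without advancing time (a new reading comes with each control period).
- get_image(name): name is "scene" or "top" or "wrist"; returns (picture, depth): 400x640x3 uint8, red, green, blue; 400x640 float32, m along the optical axis (not along the pixel's ray), 0 where there is no reading.
- camera_info(name): a dict with "fx", "fy", "cx", "cy" (pixels), "rvec" (rotation vector, rad) and "tvec" (3), from world to camera coordinates, as OpenCV has them; the wrist camera has in their place "tool_from_camera" (4x4, takes a point from camera to tool coordinates, whose origin is the TCP and whose axes are the flange's). Camera axes: x right, y down, z forward; pixel columns grow to the right and rows downward; lengths in m; the calibration is good to about 2 mm. A picture is of the moment at which its call begins: read the wrist's pose just before it. camera_info takes no time and is no camera call.
- close_job(): hands the job in; it is judged then, once.
Trained networks look in the newest picture that a camera, given by its name, has taken for a name from the list of things; names that differ only in an ending like _2 or _b are one class to them, and where a whole thing is asked for, a point or a joint stands for the part that bears it (a point fixed in the world has none). Each returns a list of dicts, best first, with "confidence" (0 to 1); they miss things now and then, are a little off and sometimes report something else, mostly with a low value. They report only what shows in the picture. A call takes as long as a camera call.
- search_frame(query, camera): "centre" ([x, y, z] in m, in world coordinates, good to about 4 mm: the middle of the surface that is visible of it).
The state is a dict: "t": time; "joint_positions": joint angles; "dq": joint speeds; "joint_efforts": joint torques, N m; "position": TCP position; "ee_rot": TCP orientation; "contact_force": force on the tool from outside, world axes, zero at the start; "moment": the same for the moment, N m; "width": opening from 0.0 (shut) to 1.0 (fully open); "grasp_force": force on a finger pad.
Only numpy, scipy, OpenCV 4.12 (cv2) and the standard library are available. Lean on these libraries where they do the work, as an engineer would, in place of code of your own. Each camera call takes 0.05 s, during which the arm holds its last target. There are 200 camera calls.

## Working session

There is one attempt and no reset: what is moved stays moved. The work goes in short steps, Python scripts to look and compute and a tool call to move; the robot and the scene stay as the last step left them, time stands still between calls to the robot, and variables do not carry over. Pictures are saved under pics/ and viewed, at most 14 in all, crops included, and the job is handed in when it is done.

Besides the shell and the picture viewer there is one more tool, called after "Call:" as name(argument=value, ...) on one line, values as JSON. move_arm: Moves the arm, as the interface text tells. Its arguments: {"type":"object","properties":{"rows":{"type":"array","items":{"type":"object","properties":{"rx":{"type":"number"},"ry":{"type":"number"},"rz":{"type":"number"},"tx":{"type":"number"},"ty":{"type":"number"},"tz":{"type":"number"},"grip":{"type":"number"}}}}},"required":["rows"]}

```bash
mkdir -p pics; ls; cat > h.py <<'E'
import numpy as np, cv2
from scipy.spatial.transform import Rotation as R
from plant import *
def cam(name, st=None):
    """K params, R,t camera->world"""
    c=camera_info(name)
    if name=="wrist":
        T=np.array(c["tool_from_camera"]); st=st or get_state()
        Rw=R.from_rotvec(st["ee_rot"]).as_matrix() if np.size(st["ee_rot"])==3 else np.array(st["ee_rot"])
        return c,Rw@T[:3,:3],Rw@T[:3,3]+np.array(st["position"])
    Rc=R.from_rotvec(c["rvec"]).as_matrix()
    return c,Rc.T,-Rc.T@np.array(c["tvec"])
def snap(name,fn=None):
    st=get_state(); im,d=get_image(name); c,Rw,t=cam(name,st)
    if fn: cv2.imwrite("pics/"+fn,im[:,:,::-1])
    v,u=np.mgrid[:400,:640]
    P=np.stack([(u-c["cx"])/c["fx"]*d,(v-c["cy"])/c["fy"]*d,d],-1)@Rw.T+t
    P[d==0]=np.nan
    return im,d,P
E
python3 - <<'E'
from h import *
st=get_state(); print({k:np.round(v,3).tolist() for k,v in st.items()})
print(finger_overhang)
im,d,P=snap("top","top0.png"); snap("scene","scene0.png")
for c in("top","scene"):
  for n in["spanner_mid","hinge_mid","tall_bushing_mid","short_bushing_mid","nut_mid","bin","tray","dish","jar_mid"]:
    print(c,n,[(np.round(r["centre"],3).tolist(),round(r["confidence"],2)) for r in search_frame(n,c)[:3]])
print(cam("top"))
E
```

```text
pics
{'t': 0.0, 'joint_positions': [-1.426, 0.427, 0.074, 1.607, -0.034, 1.111, -0.067], 'dq': [0.0, 0.0, 0.001, 0.0, -0.002, -0.001, 0.001], 'joint_efforts': [-0.001, -93.576, 3.666, -45.423, -0.049, 0.019, 0.0], 'position': [0.195, 0.646, 0.224], 'ee_rot': [-0.46, -3.108, 0.002], 'contact_force': [0.13, 0.751, 0.252], 'moment': [0.036, 0.019, -0.048], 'grasp_force': 0.0, 'width': 1.004}
0.019
top spanner_mid [([0.52, 0.35, 0.011], 0.63)]
top hinge_mid [([0.486, 0.351, 0.024], 0.59)]
top tall_bushing_mid [([0.462, 0.173, 0.048], 0.46)]
top short_bushing_mid [([0.592, -0.182, 0.018], 0.46)]
top nut_mid [([0.457, -0.178, 0.015], 0.5)]
top bin [([0.487, 0.377, 0.006], 0.98)]
top tray [([0.565, -0.002, 0.002], 0.78)]
top dish [([0.495, -0.372, 0.003], 0.77)]
top jar_mid [([0.602, 0.165, 0.073], 0.88)]
scene spanner_mid [([0.525, 0.348, 0.012], 0.54)]
scene hinge_mid [([0.493, 0.343, 0.025], 0.59)]
scene tall_bushing_mid [([0.467, 0.162, 0.032], 0.5)]
scene short_bushing_mid [([0.596, -0.186, 0.013], 0.82)]
scene nut_mid [([0.489, 0.38, 0.019], 0.56), ([0.461, -0.188, 0.018], 0.46)]
scene bin [([0.489, 0.379, 0.019], 0.57)]
scene tray [([0.576, 0.002, 0.002], 0.89)]
scene dish [([0.496, -0.379, 0.003], 0.84)]
scene jar_mid [([0.614, 0.158, 0.048], 0.55), ([0.469, 0.161, 0.032], 0.48)]
({'fx': 465.4620852219104, 'fy': 465.4620852219104, 'cx': 319.70123612584126, 'cy': 202.1380521689577, 'rvec': array([ 2.19017532, -2.16390812,  0.02893862]), 'tvec': array([0.01060028, 0.53684877, 1.12281703])}, array([[ 0.01294331, -0.99827175,  0.05732352],
       [-0.99944768, -0.01116115,  0.03130129],
       [-0.0306074 , -0.057697  , -0.99786484]]), array([ 0.47141993, -0.01855935,  1.15171865]))
```

View pics/top0.png

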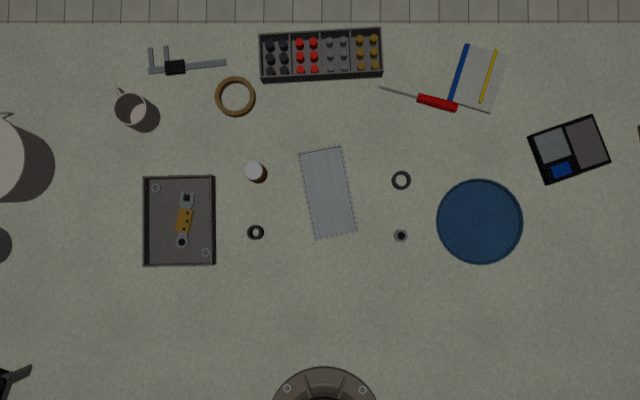

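View pics/scene0.png

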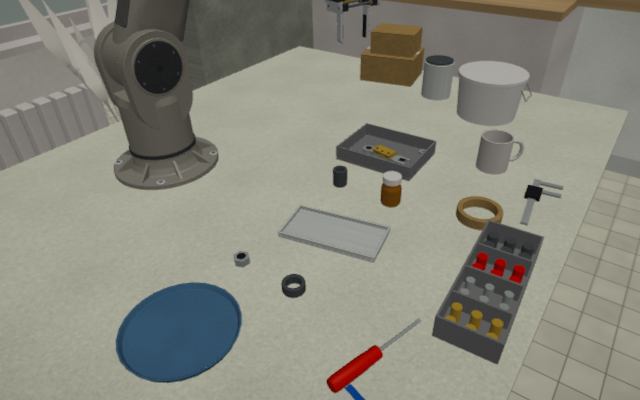

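The top view shows the bin at about (179,220), with the hinge at (184,220) lying on the spanner (187,197)–(181,242). The tall bushing is at (255,232), the jar at (255,172), the tray at (328,192), the short bushing at (401,180), the nut at (400,235) and the dish at (480,221). The network results agree with this.

```bash
cat >> h.py <<'E'
def rel(targets):
    """targets: list of (x,y,z,yaw_deg of tool y axis in world, mod 180); print move shares from the present pose"""
    st=get_state(); R0=R.from_rotvec(st["ee_rot"]); p=np.array(st["position"])
    for x,y,z,yaw in targets:
        best=None
        for k in(0,180):
            a=np.radians(yaw+k); yv=np.array([np.cos(a),np.sin(a),0]); zv=np.array([0,0,-1.])
            r=(R0.inv()*R.from_matrix(np.stack([np.cross(yv,zv),yv,zv],1))).as_rotvec()
            if best is None or np.linalg.norm(r)<np.linalg.norm(best): best=r
        print("t",np.round(R0.inv().apply(np.array([x,y,z])-p)/.8,4).tolist(),"r",np.round(best/np.radians(30),3).tolist())
def pca(mask,P):
    Q=P[mask]; Q=Q[~np.isnan(Q[:,0])]; r=cv2.minAreaRect((Q[:,:2]*1000).astype(np.float32))
    w=np.linalg.eigh(np.cov(Q[:,:2].T))[1][:,1]
    return np.round(Q.mean(0),4).tolist(),"rect",np.round(r[0],1).tolist(),np.round(r[1],1).tolist(),round(r[2],1),"main axis deg",round(float(np.degrees(np.arctan2(w[1],w[0]))%180),1),len(Q)
E
python3 - <<'E'
from h import *
im,d,P=snap("top")
h=cv2.cvtColor(im,cv2.COLOR_RGB2HSV).astype(int)
def win(m,a): z=np.zeros_like(m); z[a[2]:a[3],a[0]:a[1]]=m[a[2]:a[3],a[0]:a[1]]; return z
print("hinge",pca(win((h[...,1]>120)&(h[...,0]<30),(150,212,185,260)),P))
bx=win(np.ones((400,640),bool),(150,212,185,250))
print("span",pca(bx&(P[...,2]>.010)&(abs(P[...,2])<.05),P), "binfloor z",np.nanmedian(P[185:190,155:165,2]))
print("bin",pca(win(P[...,2]>.03,(135,225,165,275)),P))
print("tray",pca(win((P[...,2]>.009),(290,365,135,250)),P),"floor",np.nanmedian(P[180:200,320:335,2]))
print("dish",pca(win((h[...,1]>120)&(h[...,0]>90)&(h[...,0]<125),(425,530,170,275)),P))
print("tallb",pca(win((P[...,2]>.02),(240,270,220,250)),P))
print("shortb",pca(win((P[...,2]>.012),(385,420,165,200)),P))
print("nut",pca(win((P[...,2]>.008),(385,420,220,250)),P))
for t in[(.489,.349,.2,90+0)]: rel([t])
E
```

```text
hinge ([0.4882, 0.3497, 0.0241], 'rect', [488.2, 351.0], [36.6, 56.9], 78.9, 'main axis deg', 166.9, 340)
span ([0.4925, 0.3423, 0.0214], 'rect', [496.8, 356.5], [158.9, 160.5], 0.9, 'main axis deg', 8.3, 865) binfloor z 0.005507958943892666
bin ([0.4871, 0.3663, 0.0378], 'rect', [487.2, 361.7], [220.0, 171.5], 2.0, 'main axis deg', 6.4, 874)
tray ([0.5632, 0.0003, 0.0131], 'rect', [562.4, -0.2], [220.2, 110.0], 11.6, 'main axis deg', 10.5, 438) floor 0.003241250817734187
dish ([0.4952, -0.3729, 0.0037], 'rect', [496.0, -370.7], [204.0, 205.1], 0.5, 'main axis deg', 179.2, 5669)
tallb ([0.4612, 0.1718, 0.0403], 'rect', [461.9, 172.3], [33.4, 33.5], 0.7, 'main axis deg', 93.8, 140)
shortb ([0.5927, -0.1803, 0.0185], 'rect', [592.8, -180.4], [44.4, 43.9], 1.2, 'main axis deg', 124.9, 168)
nut ([0.4575, -0.1797, 0.0152], 'rect', [456.7, -180.0], [29.0, 31.6], 0.7, 'main axis deg', 99.3, 139)
t [-0.4587, -0.2491, 0.0306] r [-0.0, -0.0, -0.561]
```

```bash
python3 -c "
from h import *
rel([(.488,.351,.17,78)])"
```

```text
t [-0.4568, -0.2471, 0.0681] r [-0.0, -0.0, -0.161]
```

Call:
move_arm(rows=[{"tx": -0.457, "ty": -0.247, "tz": 0.068, "rz": -0.161, "grip": 0.28}, {"tx": -0.457, "ty": -0.247, "tz": 0.068, "rz": -0.161, "grip": 0.28}, {"tx": -0.457, "ty": -0.247, "tz": 0.068, "rz": -0.161, "grip": 0.28}, {"tx": -0.457, "ty": -0.247, "tz": 0.068, "rz": -0.161, "grip": 0.28}, {"tx": -0.457, "ty": -0.247, "tz": 0.068, "rz": -0.161, "grip": 0.28}, {"tx": -0.457, "ty": -0.247, "tz": 0.068, "rz": -0.161, "grip": 0.28}, {"tx": -0.457, "ty": -0.247, "tz": 0.068, "rz": -0.161, "grip": 0.28}, {"tx": -0.457, "ty": -0.247, "tz": 0.068, "rz": -0.161, "grip": 0.28}, {"tx": -0.457, "ty": -0.247, "tz": 0.068, "rz": -0.161, "grip": 0.28}, {"tx": -0.457, "ty": -0.247, "tz": 0.068, "rz": -0.161, "grip": 0.28}, {"tx": -0.457, "ty": -0.247, "tz": 0.068, "rz": -0.161, "grip": 0.28}, {"tx": -0.457, "ty": -0.247, "tz": 0.068, "rz": -0.161, "grip": 0.28}])

```text
validation failed for argument at $.ro...
```

```bash
python3 - <<'E'
from h import *
im,d,P=snap("wrist","w1.png")
h=cv2.cvtColor(im,cv2.COLOR_RGB2HSV).astype(int)
print("hinge",pca((h[...,1]>120)&(h[...,0]<30)&(P[...,2]<.03),P))
print(search_frame("hinge_mid","wrist"),search_frame("spanner_mid","wrist"),get_state()["joint_positions"])
E
```

```text
hinge ([0.2039, 0.8401, 0.0187], 'rect', [197.4, 844.8], [79.5, 214.7], 77.6, 'main axis deg', 8.8, 1915)
[] [] [-1.42648847  0.42611224  0.07390009  1.60597096 -0.03408957  1.11079455
 -0.0670886 ]
```

View pics/w1.png

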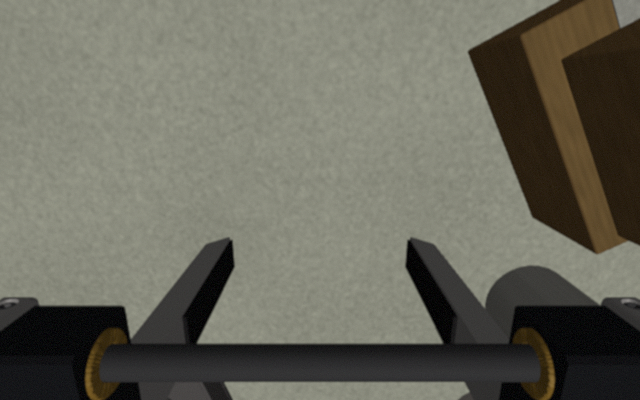

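The move was refused on its format, so the arm hasn't moved. The picture shows only bare table, the fingertips at (230,240) and (410,240), and boxes on the right. I'll send full rows.

Call:
move_arm(rows=[{"rx": 0, "ry": 0, "rz": -0.161, "tx": -0.457, "ty": -0.247, "tz": 0.068, "grip": 0.28}, {"rx": 0, "ry": 0, "rz": -0.161, "tx": -0.457, "ty": -0.247, "tz": 0.068, "grip": 0.28}, {"rx": 0, "ry": 0, "rz": -0.161, "tx": -0.457, "ty": -0.247, "tz": 0.068, "grip": 0.28}, {"rx": 0, "ry": 0, "rz": -0.161, "tx": -0.457, "ty": -0.247, "tz": 0.068, "grip": 0.28}, {"rx": 0, "ry": 0, "rz": -0.161, "tx": -0.457, "ty": -0.247, "tz": 0.068, "grip": 0.28}, {"rx": 0, "ry": 0, "rz": -0.161, "tx": -0.457, "ty": -0.247, "tz": 0.068, "grip": 0.28}, {"rx": 0, "ry": 0, "rz": -0.161, "tx": -0.457, "ty": -0.247, "tz": 0.068, "grip": 0.28}, {"rx": 0, "ry": 0, "rz": -0.161, "tx": -0.457, "ty": -0.247, "tz": 0.068, "grip": 0.28}, {"rx": 0, "ry": 0, "rz": -0.161, "tx": -0.457, "ty": -0.247, "tz": 0.068, "grip": 0.28}, {"rx": 0, "ry": 0, "rz": -0.161, "tx": -0.457, "ty": -0.247, "tz": 0.068, "grip": 0.28}, {"rx": 0, "ry": 0, "rz": -0.161, "tx": -0.457, "ty": -0.247, "tz": 0.068, "grip": 0.28}, {"rx": 0, "ry": 0, "rz": -0.161, "tx": -0.457, "ty": -0.247, "tz": 0.068, "grip": 0.28}])

```text
t: 2.2
position: [0.4901, 0.3483, 0.1698]
ee_rot: [0.336, 3.123, -0.002]
contact_force: [-1.2, -0.5, -0.4]
width: 0.644
grasp_force: 0.0
```

```bash
python3 - <<'E'
from h import *
im,d,P=snap("wrist","w2.png")
h=cv2.cvtColor(im,cv2.COLOR_RGB2HSV).astype(int)
print("hinge",pca((h[...,1]>120)&(h[...,0]<30)&(P[...,2]<.03)&(P[...,2]>.015),P))
print([search_frame(n,"wrist") for n in("hinge_mid","spanner_mid")],get_state()["joint_positions"])
rel([(.488,.351,.17,78),(.488,.351,.028,78)])
E
```

```text
hinge ([0.4874, 0.3515, 0.0249], 'rect', [488.4, 351.0], [34.8, 58.1], 79.9, 'main axis deg', 169.4, 2416)
[[{'centre': [0.4865, 0.3513, 0.0246], 'confidence': 0.76}], [{'centre': [0.4597, 0.3547, 0.0106], 'confidence': 0.73}]] [-0.87773381  0.36344698  0.18270422  1.83760918 -0.08034447  0.94758016
  0.70284658]
t [-0.0011, -0.0013, 0.0002] r [0.001, -0.001, 0.002]
t [-0.0011, -0.0013, 0.1777] r [0.001, -0.001, 0.002]
```

View pics/w2.png

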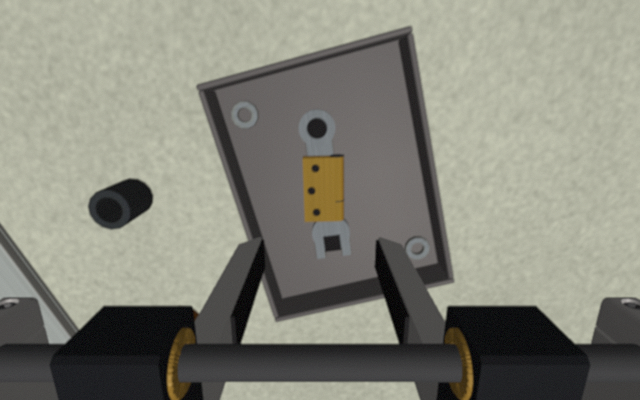

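The close-up shows the hinge centred near (324,188) on the spanner, with the ring head at (317,128), the open head at (332,240) and the washers at (244,115) and (417,248). I'm descending and gripping across the width.

Call:
move_arm(rows=[{"rx": 0, "ry": 0, "rz": -0.05, "tx": -0.001, "ty": -0.0013, "tz": 0.12, "grip": 0.28}, {"rx": 0, "ry": 0, "rz": -0.05, "tx": -0.001, "ty": -0.0013, "tz": 0.12, "grip": 0.28}, {"rx": 0, "ry": 0, "rz": -0.05, "tx": 0.001, "ty": 0.0013, "tz": 0.12, "grip": 0.28}, {"rx": 0, "ry": 0, "rz": -0.05, "tx": -0.001, "ty": -0.0013, "tz": 0.15, "grip": 0.28}, {"rx": 0, "ry": 0, "rz": -0.05, "tx": -0.001, "ty": -0.0013, "tz": 0.177, "grip": 0.28}, {"rx": 0, "ry": 0, "rz": -0.05, "tx": -0.001, "ty": -0.0013, "tz": 0.177, "grip": 0.28}, {"rx": 0, "ry": 0, "rz": -0.05, "tx": -0.001, "ty": -0.0013, "tz": 0.177, "grip": -1}, {"rx": 0, "ry": 0, "rz": -0.05, "tx": -0.001, "ty": -0.0013, "tz": 0.177, "grip": -1}, {"rx": 0, "ry": 0, "rz": -0.05, "tx": -0.001, "ty": -0.0013, "tz": 0.177, "grip": -1}, {"rx": 0, "ry": 0, "rz": -0.05, "tx": -0.001, "ty": -0.0013, "tz": 0.177, "grip": -1}, {"rx": 0, "ry": 0, "rz": -0.05, "tx": -0.001, "ty": -0.0013, "tz": 0.177, "grip": -1}, {"rx": 0, "ry": 0, "rz": -0.05, "tx": -0.001, "ty": -0.0013, "tz": 0.177, "grip": -1}])

```text
t: 3.35
position: [0.4892, 0.3505, 0.0299]
ee_rot: [0.287, 3.127, 0.002]
contact_force: [-1.8, 0.0, 10.0]
width: 0.376
grasp_force: 30.0
```

```bash
python3 -c "
from h import *
rel([(.489,.3505,.13,79.6),(.4955,-.0,.15,90),(.4955,-.4135,.15,90)])
s=get_state();print(s['position'],s['contact_force'],s['moment'])"
```

```text
t [0.0001, 0.0002, -0.1251] r [0.003, 0.002, -0.003]
t [-0.0877, -0.4291, -0.1507] r [0.003, 0.002, -0.35]
t [-0.1819, -0.9373, -0.1514] r [0.003, 0.002, -0.35]
[0.48920058 0.35046071 0.02989723] [-1.8183489   0.03238453  9.99936893] [-0.17727657  0.49961486  0.02995826]
```

Call:
move_arm(rows=[{"rx": 0, "ry": 0, "rz": 0, "tx": 0, "ty": 0, "tz": -0.03, "grip": -1}, {"rx": 0, "ry": 0, "rz": 0, "tx": 0, "ty": 0, "tz": -0.08, "grip": -1}, {"rx": 0, "ry": 0, "rz": 0, "tx": 0, "ty": 0, "tz": -0.13, "grip": -1}, {"rx": 0, "ry": 0, "rz": 0, "tx": 0, "ty": 0, "tz": -0.15, "grip": -1}, {"rx": 0, "ry": 0, "rz": -0.35, "tx": -0.182, "ty": -0.937, "tz": -0.151, "grip": -1}, {"rx": 0, "ry": 0, "rz": -0.35, "tx": -0.182, "ty": -0.937, "tz": -0.151, "grip": -1}, {"rx": 0, "ry": 0, "rz": -0.35, "tx": -0.182, "ty": -0.937, "tz": -0.151, "grip": -1}, {"rx": 0, "ry": 0, "rz": -0.35, "tx": -0.182, "ty": -0.937, "tz": -0.151, "grip": -1}, {"rx": 0, "ry": 0, "rz": -0.35, "tx": -0.182, "ty": -0.937, "tz": -0.151, "grip": -1}, {"rx": 0, "ry": 0, "rz": -0.35, "tx": -0.182, "ty": -0.937, "tz": -0.151, "grip": -1}, {"rx": 0, "ry": 0, "rz": -0.35, "tx": -0.182, "ty": -0.937, "tz": -0.151, "grip": -1}, {"rx": 0, "ry": 0, "rz": -0.35, "tx": -0.182, "ty": -0.937, "tz": -0.151, "grip": -1}])

```text
t: 4.35
position: [0.4912, 0.0146, 0.1497]
ee_rot: [0.0, 3.14, 0.001]
contact_force: [1.6, -0.5, -0.5]
width: 0.377
grasp_force: 30.0
```

```bash
python3 -c "
from h import *
rel([(.4955,-.4135,.15,90)])
s=get_state();print(s['position'],s['contact_force'],s['moment'],s['width'],s['joint_positions'])"
```

```text
t [-0.0054, -0.5351, -0.0007] r [0.001, 0.002, -0.0]
[0.49123466 0.01461918 0.14966447] [ 1.59976171 -0.50938761 -0.45121092] [ 0.00539402 -0.0707376   0.03104809] 0.37726147694583306 [-0.40467044  0.21844289  0.27832366  2.09829963 -0.0811047   0.83344985
  1.49262142]
```

Call:
move_arm(rows=[{"rx": 0, "ry": 0, "rz": 0, "tx": -0.005, "ty": -0.53, "tz": 0, "grip": -1}, {"rx": 0, "ry": 0, "rz": 0, "tx": -0.005, "ty": -0.53, "tz": 0, "grip": -1}, {"rx": 0, "ry": 0, "rz": 0, "tx": -0.005, "ty": -0.53, "tz": 0, "grip": -1}, {"rx": 0, "ry": 0, "rz": 0, "tx": -0.005, "ty": -0.53, "tz": 0, "grip": -1}, {"rx": 0, "ry": 0, "rz": 0, "tx": -0.005, "ty": -0.53, "tz": 0, "grip": -1}, {"rx": 0, "ry": 0, "rz": 0, "tx": -0.005, "ty": -0.53, "tz": 0, "grip": -1}, {"rx": 0, "ry": 0, "rz": 0, "tx": -0.005, "ty": -0.53, "tz": 0, "grip": -1}, {"rx": 0, "ry": 0, "rz": 0, "tx": -0.005, "ty": -0.53, "tz": 0, "grip": -1}, {"rx": 0, "ry": 0, "rz": 0, "tx": -0.005, "ty": -0.53, "tz": 0, "grip": -1}, {"rx": 0, "ry": 0, "rz": 0, "tx": -0.005, "ty": -0.53, "tz": 0, "grip": -1}, {"rx": 0, "ry": 0, "rz": 0, "tx": -0.005, "ty": -0.53, "tz": 0, "grip": -1}, {"rx": 0, "ry": 0, "rz": 0, "tx": -0.005, "ty": -0.53, "tz": 0, "grip": -1}])

```text
t: 5.35
position: [0.4942, -0.4112, 0.1492]
ee_rot: [-0.007, -3.142, 0.003]
contact_force: [-0.6, 1.1, -1.2]
width: 0.375
grasp_force: 30.0
```

```bash
python3 -c "
from h import *
im,d,P=snap('wrist','w3.png')
rel([(.4955,-.4135,.15,90),(.4955,-.4135,.024,90)])
s=get_state();print(s['position'],s['contact_force'],s['moment'],s['width'],s['joint_positions'])"
```

```text
t [-0.0008, -0.006, -0.0012] r [-0.001, -0.0, -0.005]
t [-0.0008, -0.0059, 0.1563] r [-0.001, -0.0, -0.005]
[ 0.49485364 -0.40873823  0.1490483 ] [-0.34796895  0.30761267 -0.90686407] [ 0.0766169   0.0157496  -0.01027541] 0.37252486862064527 [ 0.27435039  0.47314189  0.4224151   1.77205765 -0.23213351  0.94553923
  2.36066753]
```

View pics/w3.png

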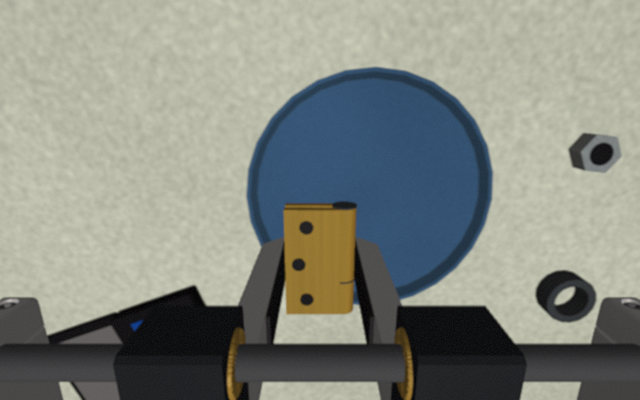

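The hinge is held level between the fingers at (320,258), over the dish centred at (370,183). I'm lowering it and releasing.

Call:
move_arm(rows=[{"rx": 0, "ry": 0, "rz": 0, "tx": -0.001, "ty": -0.006, "tz": 0.05, "grip": -1}, {"rx": 0, "ry": 0, "rz": 0, "tx": -0.001, "ty": -0.006, "tz": 0.1, "grip": -1}, {"rx": 0, "ry": 0, "rz": 0, "tx": -0.001, "ty": -0.006, "tz": 0.14, "grip": -1}, {"rx": 0, "ry": 0, "rz": 0, "tx": -0.001, "ty": -0.006, "tz": 0.155, "grip": -1}, {"rx": 0, "ry": 0, "rz": 0, "tx": -0.001, "ty": -0.006, "tz": 0.155, "grip": -1}, {"rx": 0, "ry": 0, "rz": 0, "tx": -0.001, "ty": -0.006, "tz": 0.155, "grip": -1}, {"rx": 0, "ry": 0, "rz": 0, "tx": -0.001, "ty": -0.006, "tz": 0.155, "grip": 0.15}, {"rx": 0, "ry": 0, "rz": 0, "tx": -0.001, "ty": -0.006, "tz": 0.155, "grip": 0.15}, {"rx": 0, "ry": 0, "rz": 0, "tx": -0.001, "ty": -0.006, "tz": 0.155, "grip": 0.15}, {"rx": 0, "ry": 0, "rz": 0, "tx": -0.001, "ty": -0.006, "tz": 0.155, "grip": 0.15}])

```text
t: 6.23
position: [0.4967, -0.4121, 0.0253]
ee_rot: [-0.001, 3.141, -0.0]
contact_force: [0.2, 0.5, 0.1]
width: 0.57
grasp_force: 0.0
```

```bash
python3 -c "
from h import *
rel([(.497,-.412,.15,90),(.49,.35,.17,82)])"
```

```text
t [-0.0005, 0.0001, -0.1558] r [-0.0, 0.001, 0.001]
t [0.0079, 0.9526, -0.181] r [-0.0, 0.001, 0.267]
```

Call:
move_arm(rows=[{"rx": 0, "ry": 0, "rz": 0, "tx": 0, "ty": 0, "tz": -0.05, "grip": 0.15}, {"rx": 0, "ry": 0, "rz": 0, "tx": 0, "ty": 0, "tz": -0.1, "grip": 0.15}, {"rx": 0, "ry": 0, "rz": 0, "tx": 0, "ty": 0, "tz": -0.15, "grip": 0.15}, {"rx": 0, "ry": 0, "rz": 0.267, "tx": 0.008, "ty": 0.953, "tz": -0.18, "grip": 0.15}, {"rx": 0, "ry": 0, "rz": 0.267, "tx": 0.008, "ty": 0.953, "tz": -0.18, "grip": 0.15}, {"rx": 0, "ry": 0, "rz": 0.267, "tx": 0.008, "ty": 0.953, "tz": -0.18, "grip": 0.15}, {"rx": 0, "ry": 0, "rz": 0.267, "tx": 0.008, "ty": 0.953, "tz": -0.18, "grip": 0.15}, {"rx": 0, "ry": 0, "rz": 0.267, "tx": 0.008, "ty": 0.953, "tz": -0.18, "grip": 0.15}, {"rx": 0, "ry": 0, "rz": 0.267, "tx": 0.008, "ty": 0.953, "tz": -0.18, "grip": 0.15}, {"rx": 0, "ry": 0, "rz": 0.267, "tx": 0.008, "ty": 0.953, "tz": -0.18, "grip": 0.15}, {"rx": 0, "ry": 0, "rz": 0.267, "tx": 0.008, "ty": 0.953, "tz": -0.18, "grip": 0.15}, {"rx": 0, "ry": 0, "rz": 0.267, "tx": 0.008, "ty": 0.953, "tz": -0.18, "grip": 0.15}])

```text
t: 7.23
position: [0.4928, -0.0355, 0.1571]
ee_rot: [0.22, 3.133, 0.0]
contact_force: [0.7, -0.5, 0.1]
width: 0.576
grasp_force: 0.0
```

```bash
python3 -c "
from h import *
rel([(.49,.35,.17,82)]);print(get_state()['position'])"
```

```text
t [0.0707, 0.4767, -0.016] r [0.001, 0.001, -0.001]
[ 0.4927767  -0.03552252  0.1571173 ]
```

Call:
move_arm(rows=[{"rx": 0, "ry": 0, "rz": 0, "tx": 0.07, "ty": 0.47, "tz": -0.015, "grip": 0.15}, {"rx": 0, "ry": 0, "rz": 0, "tx": 0.07, "ty": 0.47, "tz": -0.015, "grip": 0.15}, {"rx": 0, "ry": 0, "rz": 0, "tx": 0.07, "ty": 0.47, "tz": -0.015, "grip": 0.15}, {"rx": 0, "ry": 0, "rz": 0, "tx": 0.07, "ty": 0.47, "tz": -0.015, "grip": 0.15}, {"rx": 0, "ry": 0, "rz": 0, "tx": 0.07, "ty": 0.47, "tz": -0.015, "grip": 0.15}, {"rx": 0, "ry": 0, "rz": 0, "tx": 0.07, "ty": 0.47, "tz": -0.015, "grip": 0.15}, {"rx": 0, "ry": 0, "rz": 0, "tx": 0.07, "ty": 0.47, "tz": -0.015, "grip": 0.15}, {"rx": 0, "ry": 0, "rz": 0, "tx": 0.07, "ty": 0.47, "tz": -0.015, "grip": 0.15}, {"rx": 0, "ry": 0, "rz": 0, "tx": 0.07, "ty": 0.47, "tz": -0.015, "grip": 0.15}, {"rx": 0, "ry": 0, "rz": 0, "tx": 0.07, "ty": 0.47, "tz": -0.015, "grip": 0.15}, {"rx": 0, "ry": 0, "rz": 0, "tx": 0.07, "ty": 0.47, "tz": -0.015, "grip": 0.15}, {"rx": 0, "ry": 0, "rz": 0, "tx": 0.07, "ty": 0.47, "tz": -0.015, "grip": 0.15}])

```text
t: 8.23
position: [0.49, 0.3426, 0.1684]
ee_rot: [-0.218, -3.134, 0.001]
contact_force: [0.1, -0.9, 0.9]
width: 0.575
grasp_force: 0.0
```

```bash
python3 - <<'E'
from h import *
im,d,P=snap("wrist","w4.png")
m=(P[...,2]>.0085)&(P[...,2]<.018)&(abs(P[...,0]-.489)<.085)&(abs(P[...,1]-.35)<.035)
n,l,s,c=cv2.connectedComponentsWithStats(m.astype(np.uint8)); k=1+s[1:,4].argmax()
print("span",pca(l==k,P))
print([search_frame(n,"wrist") for n in("spanner_mid",)],get_state()["position"],get_state()["ee_rot"])
E
```

```text
span ([0.488, 0.3518, 0.0132], 'rect', [490.4, 352.3], [35.1, 140.0], 84.2, 'main axis deg', 175.3, 4327)
[[{'centre': [0.4907, 0.3529, 0.012], 'confidence': 0.76}]] [0.49047714 0.34126527 0.16869003] [ 2.21906977e-01  3.13368169e+00 -7.97463299e-04]
```

View pics/w4.png

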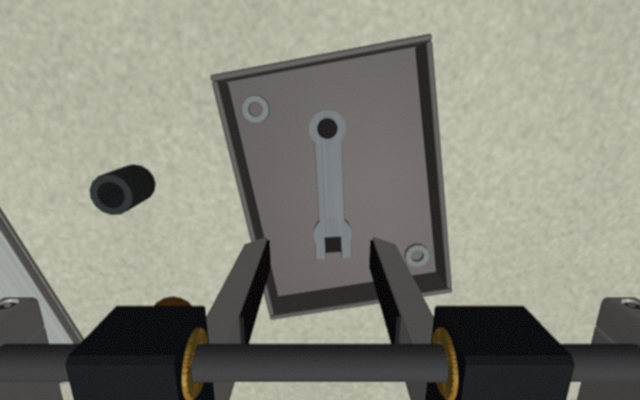

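The spanner lies clear in the bin, with its ring at (327,128), handle at (330,185) and open head at (333,240). I'm gripping the handle.

```bash
python3 -c "
from h import *
rel([(.4895,.352,.0255,84.8)]);print(get_state()['position'])"
```

```text
t [0.0031, 0.0132, 0.179] r [-0.001, 0.0, -0.097]
[0.49047714 0.34126527 0.16869003]
```

Call:
move_arm(rows=[{"rx": 0, "ry": 0, "rz": -0.097, "tx": 0.003, "ty": 0.013, "tz": 0.05, "grip": 0.15}, {"rx": 0, "ry": 0, "rz": -0.097, "tx": 0.003, "ty": 0.013, "tz": 0.1, "grip": 0.15}, {"rx": 0, "ry": 0, "rz": -0.097, "tx": 0.003, "ty": 0.013, "tz": 0.145, "grip": 0.15}, {"rx": 0, "ry": 0, "rz": -0.097, "tx": 0.003, "ty": 0.013, "tz": 0.17, "grip": 0.15}, {"rx": 0, "ry": 0, "rz": -0.097, "tx": 0.003, "ty": 0.013, "tz": 0.179, "grip": 0.15}, {"rx": 0, "ry": 0, "rz": -0.097, "tx": 0.003, "ty": 0.013, "tz": 0.179, "grip": 0.15}, {"rx": 0, "ry": 0, "rz": -0.097, "tx": 0.003, "ty": 0.013, "tz": 0.179, "grip": -1}, {"rx": 0, "ry": 0, "rz": -0.097, "tx": 0.003, "ty": 0.013, "tz": 0.179, "grip": -1}, {"rx": 0, "ry": 0, "rz": -0.097, "tx": 0.003, "ty": 0.013, "tz": 0.179, "grip": -1}, {"rx": 0, "ry": 0, "rz": -0.097, "tx": 0.003, "ty": 0.013, "tz": 0.179, "grip": -1}, {"rx": 0, "ry": 0, "rz": -0.097, "tx": 0.003, "ty": 0.013, "tz": 0.179, "grip": -1}, {"rx": 0, "ry": 0, "rz": -0.097, "tx": 0.003, "ty": 0.013, "tz": 0.179, "grip": -1}])

```text
t: 9.33
position: [0.4895, 0.3532, 0.0258]
ee_rot: [0.14, 3.138, 0.0]
contact_force: [-0.2, -2.2, 4.7]
width: 0.25
grasp_force: 30.0
```

```bash
python3 -c "
from h import *
rel([(.4895,.353,.13,84.8),(.536,-.0055,.14,101)])"
```

```text
t [-0.0001, -0.0002, -0.1303] r [0.0, 0.001, 0.003]
t [-0.098, -0.4413, -0.1428] r [0.0, 0.001, -0.537]
```

Call:
move_arm(rows=[{"rx": 0, "ry": 0, "rz": 0, "tx": 0, "ty": 0, "tz": -0.03, "grip": -1}, {"rx": 0, "ry": 0, "rz": 0, "tx": 0, "ty": 0, "tz": -0.08, "grip": -1}, {"rx": 0, "ry": 0, "rz": 0, "tx": 0, "ty": 0, "tz": -0.13, "grip": -1}, {"rx": 0, "ry": 0, "rz": -0.537, "tx": -0.098, "ty": -0.441, "tz": -0.143, "grip": -1}, {"rx": 0, "ry": 0, "rz": -0.537, "tx": -0.098, "ty": -0.441, "tz": -0.143, "grip": -1}, {"rx": 0, "ry": 0, "rz": -0.537, "tx": -0.098, "ty": -0.441, "tz": -0.143, "grip": -1}, {"rx": 0, "ry": 0, "rz": -0.537, "tx": -0.098, "ty": -0.441, "tz": -0.143, "grip": -1}, {"rx": 0, "ry": 0, "rz": -0.537, "tx": -0.098, "ty": -0.441, "tz": -0.143, "grip": -1}, {"rx": 0, "ry": 0, "rz": -0.537, "tx": -0.098, "ty": -0.441, "tz": -0.143, "grip": -1}, {"rx": 0, "ry": 0, "rz": -0.537, "tx": -0.098, "ty": -0.441, "tz": -0.143, "grip": -1}, {"rx": 0, "ry": 0, "rz": -0.537, "tx": -0.098, "ty": -0.441, "tz": -0.143, "grip": -1}, {"rx": 0, "ry": 0, "rz": -0.537, "tx": -0.098, "ty": -0.441, "tz": -0.143, "grip": -1}])

```text
t: 10.33
position: [0.5357, -0.0091, 0.1401]
ee_rot: [-0.297, 3.127, -0.001]
contact_force: [0.6, -1.1, -1.7]
width: 0.251
grasp_force: 30.0
```

```bash
python3 -c "
from h import *
im,d,P=snap('wrist','w5.png')
rel([(.536,-.0055,.14,101),(.536,-.0055,.0255,101)])
s=get_state();print(s['position'],s['width'],s['joint_positions'])"
```

```text
t [-0.0016, 0.0105, 0.0005] r [-0.005, 0.001, -0.013]
t [-0.0016, 0.0108, 0.1436] r [-0.005, 0.001, -0.013]
[ 0.53624737 -0.0139599   0.14038406] 0.24948327273232146 [-0.30520226  0.30231734  0.24981602  2.00998169 -0.0956419   0.83970718
  1.75347193]
```

View pics/w5.png

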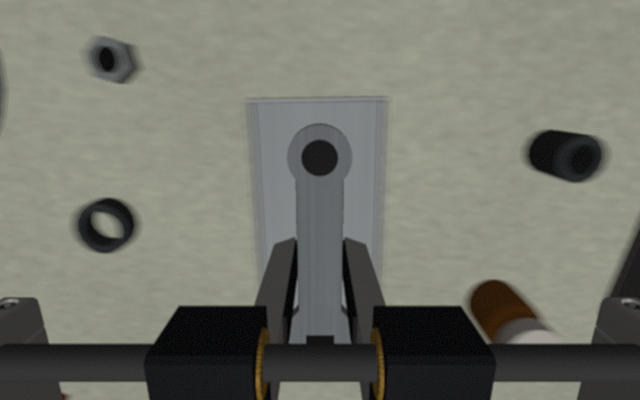

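The spanner is held straight along the tray, ring at (320,157); the picture is blurred because the arm was still settling. I'll come down part way and measure again.

Call:
move_arm(rows=[{"rx": 0, "ry": 0, "rz": 0, "tx": 0, "ty": 0, "tz": 0.04, "grip": -1}, {"rx": 0, "ry": 0, "rz": 0, "tx": 0, "ty": 0, "tz": 0.08, "grip": -1}, {"rx": 0, "ry": 0, "rz": 0, "tx": 0, "ty": 0, "tz": 0.11, "grip": -1}, {"rx": 0, "ry": 0, "rz": 0, "tx": 0, "ty": 0, "tz": 0.12, "grip": -1}, {"rx": 0, "ry": 0, "rz": 0, "tx": 0, "ty": 0, "tz": 0.12, "grip": -1}, {"rx": 0, "ry": 0, "rz": 0, "tx": 0, "ty": 0, "tz": 0.12, "grip": -1}])

```text
t: 10.88
position: [0.5362, -0.0051, 0.0444]
ee_rot: [0.301, -3.127, 0.0]
contact_force: [0.5, -0.3, -2.0]
width: 0.25
grasp_force: 30.0
```

```bash
python3 -c "
from h import *
rel([(.536,-.0055,.0255,101)])
s=get_state();print(s['position'],s['contact_force'])"
```

```text
t [0.0003, -0.0004, 0.0236] r [-0.0, -0.0, 0.0]
[ 0.53617006 -0.00510521  0.04438151] [ 0.51628499 -0.31984908 -2.01925969]
```

Call:
move_arm(rows=[{"rx": 0, "ry": 0, "rz": 0, "tx": 0, "ty": 0, "tz": 0.015, "grip": -1}, {"rx": 0, "ry": 0, "rz": 0, "tx": 0, "ty": 0, "tz": 0.0236, "grip": -1}, {"rx": 0, "ry": 0, "rz": 0, "tx": 0, "ty": 0, "tz": 0.0236, "grip": -1}, {"rx": 0, "ry": 0, "rz": 0, "tx": 0, "ty": 0, "tz": 0.0236, "grip": -0.1}, {"rx": 0, "ry": 0, "rz": 0, "tx": 0, "ty": 0, "tz": 0.0236, "grip": -0.1}, {"rx": 0, "ry": 0, "rz": 0, "tx": 0, "ty": 0, "tz": 0.0236, "grip": -0.1}, {"rx": 0, "ry": 0, "rz": 0, "tx": 0, "ty": 0, "tz": 0.0236, "grip": -0.1}, {"rx": 0, "ry": 0, "rz": 0, "tx": 0, "ty": 0, "tz": -0.03, "grip": -0.1}, {"rx": 0, "ry": 0, "rz": 0, "tx": 0, "ty": 0, "tz": -0.08, "grip": -0.1}, {"rx": 0, "ry": 0, "rz": 0, "tx": 0, "ty": 0, "tz": -0.12, "grip": -0.1}, {"rx": 0, "ry": 0, "rz": 0, "tx": 0, "ty": 0, "tz": -0.12, "grip": -0.1}, {"rx": 0, "ry": 0, "rz": 0, "tx": 0, "ty": 0, "tz": -0.12, "grip": 0.5}])

```text
t: 11.88
position: [0.5371, -0.0049, 0.1419]
ee_rot: [-0.301, 3.123, 0.001]
contact_force: [-0.7, -1.2, -1.1]
width: 0.489
grasp_force: 0.0
```

```bash
python3 -c "
from h import *
im,d,P=snap('wrist')
m=(P[...,2]>.02)&(P[...,2]<.06)&(abs(P[...,0]-.461)<.035)&(abs(P[...,1]-.172)<.035)
print('tall',pca(m,P),pca(m&(P[...,2]>.04),P))
m=(P[...,2]>.0085)&(P[...,2]<.016)&(abs(P[...,0]-.53)<.09)&(abs(P[...,1])<.03)
print('span',pca(m,P))
print(search_frame('tall_bushing_mid','wrist'))
rel([(.462,.172,.14,101),(.462,.172,.026,101)])
s=get_state();print(s['position'],s['width'])"
```

```text
tall ([0.4621, 0.1689, 0.0378], 'rect', [462.4, 171.2], [36.0, 35.5], 61.3, 'main axis deg', 87.6, 2688) ([0.4621, 0.1705, 0.044], 'rect', [462.4, 171.4], [35.8, 35.2], 59.9, 'main axis deg', 85.8, 1432)
span ([0.5271, -0.0051, 0.0123], 'rect', [526.6, -0.1], [59.9, 162.6], 89.8, 'main axis deg', 5.6, 5489)
[{'centre': [0.4635, 0.1625, 0.0341], 'confidence': 0.75}, {'centre': [0.5855, 0.1652, 0.0399], 'confidence': 0.45}]
t [0.048, 0.2347, -0.0006] r [0.0, -0.001, 0.0]
t [0.048, 0.2347, 0.1419] r [0.0, -0.001, 0.0]
[ 0.53559142 -0.00497985  0.13948964] 0.5690973889467309
```

Call:
move_arm(rows=[{"rx": 0, "ry": 0, "rz": 0, "tx": 0.048, "ty": 0.234, "tz": 0, "grip": 0.5}, {"rx": 0, "ry": 0, "rz": 0, "tx": 0.048, "ty": 0.234, "tz": 0, "grip": 0.5}, {"rx": 0, "ry": 0, "rz": 0, "tx": 0.048, "ty": 0.234, "tz": 0, "grip": 0.5}, {"rx": 0, "ry": 0, "rz": 0, "tx": 0.048, "ty": 0.234, "tz": 0, "grip": 0.5}, {"rx": 0, "ry": 0, "rz": 0, "tx": 0.048, "ty": 0.234, "tz": 0, "grip": 0.5}, {"rx": 0, "ry": 0, "rz": 0, "tx": 0.048, "ty": 0.234, "tz": 0, "grip": 0.5}, {"rx": 0, "ry": 0, "rz": 0, "tx": 0.048, "ty": 0.234, "tz": 0, "grip": 0.5}, {"rx": 0, "ry": 0, "rz": 0, "tx": 0.048, "ty": 0.234, "tz": 0.04, "grip": 0.5}, {"rx": 0, "ry": 0, "rz": 0, "tx": 0.048, "ty": 0.234, "tz": 0.08, "grip": 0.5}, {"rx": 0, "ry": 0, "rz": 0, "tx": 0.048, "ty": 0.234, "tz": 0.12, "grip": 0.5}, {"rx": 0, "ry": 0, "rz": 0, "tx": 0.048, "ty": 0.234, "tz": 0.142, "grip": 0.5}, {"rx": 0, "ry": 0, "rz": 0, "tx": 0.048, "ty": 0.234, "tz": 0.142, "grip": 0.5}])

```text
t: 12.98
position: [0.4605, 0.1687, 0.0223]
ee_rot: [0.298, -3.121, 0.005]
contact_force: [-0.6, -0.4, -0.4]
width: 0.747
grasp_force: 0.0
```

Call:
move_arm(rows=[{"rx": 0, "ry": 0, "rz": 0, "tx": 0, "ty": 0, "tz": 0, "grip": 0.5}, {"rx": 0, "ry": 0, "rz": 0, "tx": 0, "ty": 0, "tz": 0, "grip": -1}, {"rx": 0, "ry": 0, "rz": 0, "tx": 0, "ty": 0, "tz": 0, "grip": -1}, {"rx": 0, "ry": 0, "rz": 0, "tx": 0, "ty": 0, "tz": 0, "grip": -1}, {"rx": 0, "ry": 0, "rz": 0, "tx": 0, "ty": 0, "tz": 0, "grip": -1}, {"rx": 0, "ry": 0, "rz": 0, "tx": 0, "ty": 0, "tz": 0, "grip": -1}, {"rx": 0, "ry": 0, "rz": 0, "tx": 0, "ty": 0, "tz": 0, "grip": -1}, {"rx": 0, "ry": 0, "rz": 0, "tx": 0, "ty": 0, "tz": 0, "grip": -1}])

```text
t: 13.65
position: [0.4628, 0.1716, 0.0267]
ee_rot: [-0.301, 3.126, 0.001]
contact_force: [-1.2, -1.0, 8.7]
width: 0.386
grasp_force: 30.0
```

```bash
python3 -c "
from h import *
rel([(.462,.171,.15,101),(.638,.0145,.15,101)])"
```

```text
t [0.001, -0.0005, -0.1541] r [0.001, 0.001, 0.0]
t [-0.1776, -0.2345, -0.154] r [0.001, 0.001, 0.0]
```

Call:
move_arm(rows=[{"rx": 0, "ry": 0, "rz": 0, "tx": 0, "ty": 0, "tz": -0.03, "grip": -1}, {"rx": 0, "ry": 0, "rz": 0, "tx": 0, "ty": 0, "tz": -0.08, "grip": -1}, {"rx": 0, "ry": 0, "rz": 0, "tx": 0, "ty": 0, "tz": -0.13, "grip": -1}, {"rx": 0, "ry": 0, "rz": 0, "tx": -0.178, "ty": -0.2345, "tz": -0.154, "grip": -1}, {"rx": 0, "ry": 0, "rz": 0, "tx": -0.178, "ty": -0.2345, "tz": -0.154, "grip": -1}, {"rx": 0, "ry": 0, "rz": 0, "tx": -0.178, "ty": -0.2345, "tz": -0.154, "grip": -1}, {"rx": 0, "ry": 0, "rz": 0, "tx": -0.178, "ty": -0.2345, "tz": -0.154, "grip": -1}, {"rx": 0, "ry": 0, "rz": 0, "tx": -0.178, "ty": -0.2345, "tz": -0.154, "grip": -1}, {"rx": 0, "ry": 0, "rz": 0, "tx": -0.178, "ty": -0.2345, "tz": -0.154, "grip": -1}, {"rx": 0, "ry": 0, "rz": 0, "tx": -0.178, "ty": -0.2345, "tz": -0.154, "grip": -1}, {"rx": 0, "ry": 0, "rz": 0, "tx": -0.178, "ty": -0.2345, "tz": -0.154, "grip": -1}, {"rx": 0, "ry": 0, "rz": 0, "tx": -0.178, "ty": -0.2345, "tz": -0.154, "grip": -1}])

```text
t: 14.65
position: [0.6375, 0.0147, 0.1489]
ee_rot: [0.301, -3.126, -0.0]
contact_force: [0.2, -0.5, -1.1]
width: 0.392
grasp_force: 30.0
```

```bash
python3 -c "
from h import *
im,d,P=snap('top'); cv2.imwrite('pics/t2.png',cv2.resize(im[120:260,270:390,::-1],None,fx=4,fy=4))
rel([(.638,.0145,.032,101)]);print(get_state()['position'])"
```

```text
t [-0.0008, -0.0012, 0.1463] r [0.001, -0.002, 0.002]
[0.63729229 0.01529059 0.14907442]
```

View pics/t2.png

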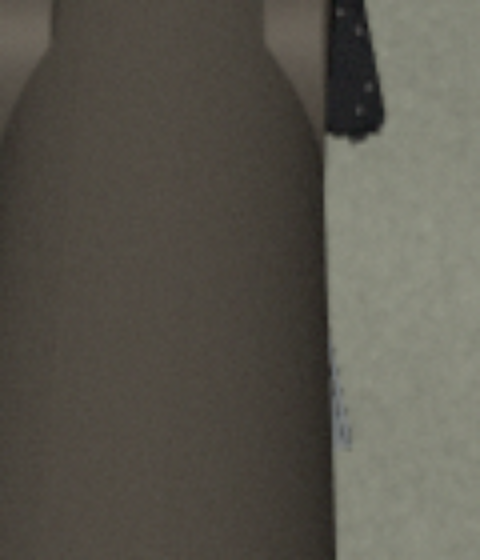

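The arm hides the tray from the top camera, but the pose matches the plan. I'm lowering the bushing.

Call:
move_arm(rows=[{"rx": 0, "ry": 0, "rz": 0, "tx": -0.001, "ty": 0, "tz": 0.05, "grip": -1}, {"rx": 0, "ry": 0, "rz": 0, "tx": -0.001, "ty": 0, "tz": 0.095, "grip": -1}, {"rx": 0, "ry": 0, "rz": 0, "tx": -0.001, "ty": 0, "tz": 0.13, "grip": -1}, {"rx": 0, "ry": 0, "rz": 0, "tx": -0.001, "ty": 0, "tz": 0.142, "grip": -1}, {"rx": 0, "ry": 0, "rz": 0, "tx": -0.001, "ty": 0, "tz": 0.147, "grip": -1}, {"rx": 0, "ry": 0, "rz": 0, "tx": -0.001, "ty": 0, "tz": 0.147, "grip": -1}, {"rx": 0, "ry": 0, "rz": 0, "tx": -0.001, "ty": 0, "tz": 0.147, "grip": -1}, {"rx": 0, "ry": 0, "rz": 0, "tx": -0.001, "ty": 0, "tz": 0.147, "grip": 0.1}, {"rx": 0, "ry": 0, "rz": 0, "tx": -0.001, "ty": 0, "tz": 0.147, "grip": 0.1}, {"rx": 0, "ry": 0, "rz": 0, "tx": -0.001, "ty": 0, "tz": 0.147, "grip": 0.1}, {"rx": 0, "ry": 0, "rz": 0, "tx": -0.001, "ty": 0, "tz": 0.147, "grip": 0.1}])

```text
t: 15.62
position: [0.6392, 0.0146, 0.0324]
ee_rot: [-0.301, 3.126, 0.0]
contact_force: [-0.4, 0.3, -0.6]
width: 0.548
grasp_force: 0.0
```

```bash
python3 -c "
from h import *
rel([(.638,.0145,.15,101),(.5928,-.1805,.15,90)]);print(get_state()['position'])"
```

```text
t [0.0014, 0.0002, -0.147] r [-0.0, 0.002, 0.0]
t [0.1034, -0.2283, -0.1471] r [0.0, 0.002, 0.367]
[0.63924032 0.01459937 0.0323975 ]
```

Lift, move over the short bushing and look at it from close by.

Call:
move_arm(rows=[{"rx": 0, "ry": 0, "rz": 0, "tx": 0, "ty": 0, "tz": -0.04, "grip": 0.1}, {"rx": 0, "ry": 0, "rz": 0, "tx": 0, "ty": 0, "tz": -0.09, "grip": 0.1}, {"rx": 0, "ry": 0, "rz": 0, "tx": 0, "ty": 0, "tz": -0.13, "grip": 0.1}, {"rx": 0, "ry": 0, "rz": 0.367, "tx": 0.1034, "ty": -0.2283, "tz": -0.147, "grip": 0.6}, {"rx": 0, "ry": 0, "rz": 0.367, "tx": 0.1034, "ty": -0.2283, "tz": -0.147, "grip": 0.6}, {"rx": 0, "ry": 0, "rz": 0.367, "tx": 0.1034, "ty": -0.2283, "tz": -0.147, "grip": 0.6}, {"rx": 0, "ry": 0, "rz": 0.367, "tx": 0.1034, "ty": -0.2283, "tz": -0.147, "grip": 0.6}, {"rx": 0, "ry": 0, "rz": 0.367, "tx": 0.1034, "ty": -0.2283, "tz": -0.147, "grip": 0.6}, {"rx": 0, "ry": 0, "rz": 0.367, "tx": 0.1034, "ty": -0.2283, "tz": -0.147, "grip": 0.6}, {"rx": 0, "ry": 0, "rz": 0.367, "tx": 0.1034, "ty": -0.2283, "tz": -0.147, "grip": 0.6}, {"rx": 0, "ry": 0, "rz": 0.367, "tx": 0.1034, "ty": -0.2283, "tz": -0.147, "grip": 0.6}, {"rx": 0, "ry": 0, "rz": 0.367, "tx": 0.1034, "ty": -0.2283, "tz": -0.147, "grip": 0.6}])

```text
t: 16.62
position: [0.593, -0.179, 0.1493]
ee_rot: [0.003, -3.142, -0.001]
contact_force: [-1.0, 0.0, -0.2]
width: 0.802
grasp_force: 0.0
```

```bash
python3 -c "
from h import *
im,d,P=snap('wrist','w6.png')
def ob(x,y,lo,hi,r=.04): return pca((P[...,2]>lo)&(P[...,2]<hi)&(abs(P[...,0]-x)<r)&(abs(P[...,1]-y)<r),P)
print('short',ob(.5928,-.1805,.014,.03)); print('nut',ob(.457,-.18,.011,.03))
t,_,P=snap('top'); print('short top',ob(.5928,-.1805,.014,.03))
cv2.imwrite('pics/t3.png',cv2.resize(t[130:280,270:540,::-1],None,fx=2.9,fy=2.9))
print(search_frame('short_bushing_mid','wrist'))
s=get_state();print(s['position'],s['joint_positions'])
rel([(.5928,-.1805,.022,90)])"
```

```text
short ([0.5935, -0.1818, 0.0196], 'rect', [594.0, -181.9], [45.1, 44.1], 0.9, 'main axis deg', 179.2, 1344)
nut ([0.459, -0.1813, 0.016], 'rect', [459.3, -181.3], [33.8, 29.9], 23.1, 'main axis deg', 176.7, 1567)
short top ([nan, nan, nan], 'rect', [0.0, 0.0], [0.0, 0.0], 0.0, 'main axis deg', nan, 0)
[{'centre': [0.592, -0.1799, 0.0162], 'confidence': 0.6}]
[ 0.5929025  -0.17927909  0.14929102] [-0.06247255  0.4259643   0.32721644  1.82004098 -0.16756097  0.92279159
  1.91159852]
t [0.0001, -0.0016, 0.1591] r [0.0, -0.0, 0.003]
  avg = a.mean(axis, **keepdims_kw)
  ret = um.true_divide(
h.py:32: RuntimeWarning: Degrees of freedom <= 0 for slice
  w=np.linalg.eigh(np.cov(Q[:,:2].T))[1][:,1]
  c *= np.true_divide(1, fact)
  c *= np.true_divide(1, fact)
h.py:33: RuntimeWarning: Mean of empty slice.
  return np.round(Q.mean(0),4).tolist(),"rect",np.round(r[0],1).tolist(),np.round(r[1],1).tolist(),round(r[2],1),"main axis deg",round(float(np.degrees(np.arctan2(w[1],w[0]))%180),1),len(Q)
```

View pics/w6.png

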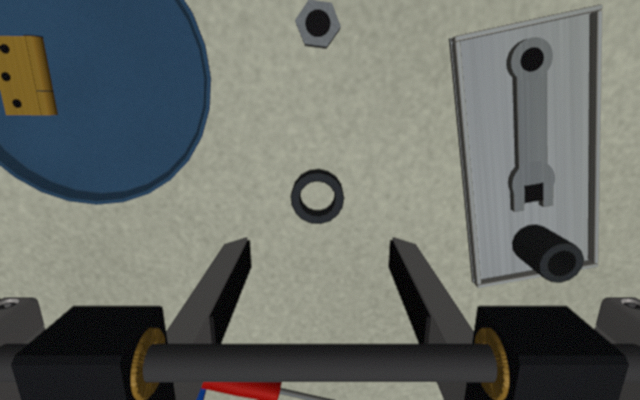

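View pics/t3.png

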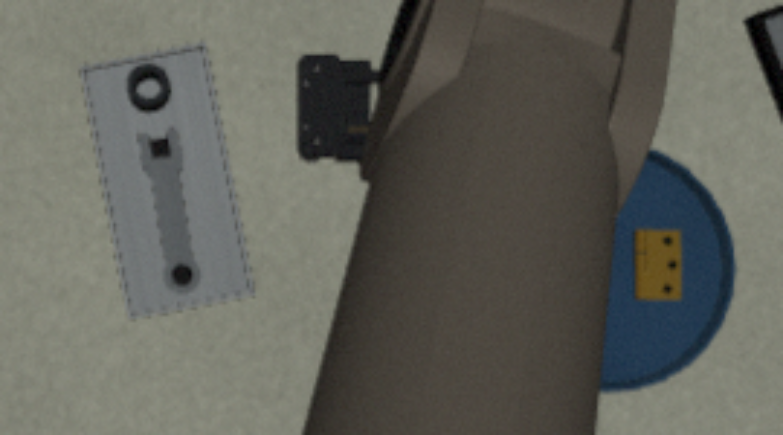

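Both tray parts are down and apart: the bushing stands at (545,250) in the wrist view and the spanner lies at (532,130). The hinge is flat in the dish, and the short bushing is at (317,197). I'm picking up the short bushing.

Call:
move_arm(rows=[{"rx": 0, "ry": 0, "rz": 0, "tx": -0.0005, "ty": -0.0025, "tz": 0.05, "grip": 0.6}, {"rx": 0, "ry": 0, "rz": 0, "tx": -0.0005, "ty": -0.0025, "tz": 0.1, "grip": 0.6}, {"rx": 0, "ry": 0, "rz": 0, "tx": -0.0005, "ty": -0.0025, "tz": 0.14, "grip": 0.6}, {"rx": 0, "ry": 0, "rz": 0, "tx": -0.0005, "ty": -0.0025, "tz": 0.153, "grip": 0.6}, {"rx": 0, "ry": 0, "rz": 0, "tx": -0.0005, "ty": -0.0025, "tz": 0.158, "grip": 0.6}, {"rx": 0, "ry": 0, "rz": 0, "tx": -0.0005, "ty": -0.0025, "tz": 0.158, "grip": 0.6}, {"rx": 0, "ry": 0, "rz": 0, "tx": -0.0005, "ty": -0.0025, "tz": 0.158, "grip": -1}, {"rx": 0, "ry": 0, "rz": 0, "tx": -0.0005, "ty": -0.0025, "tz": 0.158, "grip": -1}, {"rx": 0, "ry": 0, "rz": 0, "tx": -0.0005, "ty": -0.0025, "tz": 0.158, "grip": -1}, {"rx": 0, "ry": 0, "rz": 0, "tx": -0.0005, "ty": -0.0025, "tz": 0.158, "grip": -1}, {"rx": 0, "ry": 0, "rz": 0, "tx": -0.0005, "ty": -0.0025, "tz": 0.158, "grip": -1}, {"rx": 0, "ry": 0, "rz": 0, "tx": -0.0005, "ty": -0.0025, "tz": 0.158, "grip": -1}])

```text
t: 17.77
position: [0.5934, -0.1826, 0.0238]
ee_rot: [0.0, 3.141, -0.0]
contact_force: [-1.3, 0.4, 7.8]
width: 0.48
grasp_force: 30.0
```

```bash
python3 -c "
from h import *
rel([(.593,-.181,.13,90),(.5375,-.3365,.13,90)]);print(get_state()['position'])"
```

```text
t [0.0004, 0.002, -0.1327] r [-0.0, 0.002, -0.0]
t [0.0697, -0.1924, -0.1328] r [-0.0, 0.002, -0.0]
[ 0.59339037 -0.18258631  0.02384743]
```

Call:
move_arm(rows=[{"rx": 0, "ry": 0, "rz": 0, "tx": 0, "ty": 0, "tz": -0.03, "grip": -1}, {"rx": 0, "ry": 0, "rz": 0, "tx": 0, "ty": 0, "tz": -0.08, "grip": -1}, {"rx": 0, "ry": 0, "rz": 0, "tx": 0, "ty": 0, "tz": -0.12, "grip": -1}, {"rx": 0, "ry": 0, "rz": 0, "tx": 0.07, "ty": -0.192, "tz": -0.133, "grip": -1}, {"rx": 0, "ry": 0, "rz": 0, "tx": 0.07, "ty": -0.192, "tz": -0.133, "grip": -1}, {"rx": 0, "ry": 0, "rz": 0, "tx": 0.07, "ty": -0.192, "tz": -0.133, "grip": -1}, {"rx": 0, "ry": 0, "rz": 0, "tx": 0.07, "ty": -0.192, "tz": -0.133, "grip": -1}, {"rx": 0, "ry": 0, "rz": 0, "tx": 0.07, "ty": -0.192, "tz": -0.133, "grip": -1}, {"rx": 0, "ry": 0, "rz": 0, "tx": 0.07, "ty": -0.192, "tz": -0.133, "grip": -1}, {"rx": 0, "ry": 0, "rz": 0, "tx": 0.07, "ty": -0.192, "tz": -0.133, "grip": -1}, {"rx": 0, "ry": 0, "rz": 0, "tx": 0.07, "ty": -0.192, "tz": -0.133, "grip": -1}, {"rx": 0, "ry": 0, "rz": 0, "tx": 0.07, "ty": -0.192, "tz": -0.133, "grip": -1}])

```text
t: 18.77
position: [0.5376, -0.3347, 0.1293]
ee_rot: [0.003, -3.141, -0.001]
contact_force: [0.5, -0.4, -1.5]
width: 0.482
grasp_force: 30.0
```

```bash
python3 -c "
from h import *
rel([(.5375,-.3365,.028,90)]);s=get_state();print(s['position'],s['joint_positions'])"
```

```text
t [0.0002, -0.0023, 0.1266] r [0.001, -0.0, 0.004]
[ 0.53763418 -0.334688    0.12930677] [ 0.19282516  0.4738037   0.3475452   1.80341715 -0.2003563   0.89914064
  2.20312981]
```

Call:
move_arm(rows=[{"rx": 0, "ry": 0, "rz": 0, "tx": 0, "ty": -0.002, "tz": 0.045, "grip": -1}, {"rx": 0, "ry": 0, "rz": 0, "tx": 0, "ty": -0.002, "tz": 0.09, "grip": -1}, {"rx": 0, "ry": 0, "rz": 0, "tx": 0, "ty": -0.002, "tz": 0.115, "grip": -1}, {"rx": 0, "ry": 0, "rz": 0, "tx": 0, "ty": -0.002, "tz": 0.1265, "grip": -1}, {"rx": 0, "ry": 0, "rz": 0, "tx": 0, "ty": -0.002, "tz": 0.1265, "grip": -1}, {"rx": 0, "ry": 0, "rz": 0, "tx": 0, "ty": -0.002, "tz": 0.1265, "grip": -1}, {"rx": 0, "ry": 0, "rz": 0, "tx": 0, "ty": -0.002, "tz": 0.1265, "grip": 0.23}, {"rx": 0, "ry": 0, "rz": 0, "tx": 0, "ty": -0.002, "tz": 0.1265, "grip": 0.23}, {"rx": 0, "ry": 0, "rz": 0, "tx": 0, "ty": -0.002, "tz": 0.1265, "grip": 0.23}, {"rx": 0, "ry": 0, "rz": 0, "tx": 0, "ty": -0.002, "tz": 0.1265, "grip": 0.23}])

```text
t: 19.6
position: [0.5373, -0.3379, 0.0288]
ee_rot: [-0.0, 3.141, -0.001]
contact_force: [0.0, 0.3, 1.1]
width: 0.614
grasp_force: 0.0
```

```bash
python3 -c "
from h import *
rel([(.5375,-.3365,.13,90),(.458,-.1808,.13,90),(.458,-.1808,.13,113)]);s=get_state();print(s['position'])"
```

```text
t [-0.0004, 0.0016, -0.1265] r [-0.001, 0.001, 0.0]
t [0.099, 0.1963, -0.1266] r [-0.001, 0.001, 0.0]
t [0.099, 0.1963, -0.1266] r [-0.001, 0.001, -0.767]
[ 0.5372758  -0.33785932  0.02881001]
```

Call:
move_arm(rows=[{"rx": 0, "ry": 0, "rz": 0, "tx": 0, "ty": 0, "tz": -0.04, "grip": 0.23}, {"rx": 0, "ry": 0, "rz": 0, "tx": 0, "ty": 0, "tz": -0.09, "grip": 0.23}, {"rx": 0, "ry": 0, "rz": 0, "tx": 0, "ty": 0, "tz": -0.12, "grip": 0.23}, {"rx": 0, "ry": 0, "rz": -0.767, "tx": 0.099, "ty": 0.1963, "tz": -0.127, "grip": 0.23}, {"rx": 0, "ry": 0, "rz": -0.767, "tx": 0.099, "ty": 0.1963, "tz": -0.127, "grip": 0.23}, {"rx": 0, "ry": 0, "rz": -0.767, "tx": 0.099, "ty": 0.1963, "tz": -0.127, "grip": 0.23}, {"rx": 0, "ry": 0, "rz": -0.767, "tx": 0.099, "ty": 0.1963, "tz": -0.127, "grip": 0.23}, {"rx": 0, "ry": 0, "rz": -0.767, "tx": 0.099, "ty": 0.1963, "tz": -0.127, "grip": 0.23}, {"rx": 0, "ry": 0, "rz": -0.767, "tx": 0.099, "ty": 0.1963, "tz": -0.127, "grip": 0.23}, {"rx": 0, "ry": 0, "rz": -0.767, "tx": 0.099, "ty": 0.1963, "tz": -0.127, "grip": 0.23}, {"rx": 0, "ry": 0, "rz": -0.767, "tx": 0.099, "ty": 0.1963, "tz": -0.127, "grip": 0.23}, {"rx": 0, "ry": 0, "rz": -0.767, "tx": 0.099, "ty": 0.1963, "tz": -0.127, "grip": 0.23}])

```text
t: 20.6
position: [0.4582, -0.1818, 0.1299]
ee_rot: [-0.624, 3.079, -0.001]
contact_force: [0.4, -0.9, 0.2]
width: 0.615
grasp_force: 0.0
```

```bash
python3 -c "
from h import *
im,d,P=snap('wrist','w7.png')
def ob(x,y,lo,hi,r=.03): return pca((P[...,2]>lo)&(P[...,2]<hi)&(abs(P[...,0]-x)<r)&(abs(P[...,1]-y)<r),P)
print('nut',ob(.458,-.181,.012,.03))
rel([(.458,-.181,.021,113)]);s=get_state();print(s['position'],s['joint_positions'])"
```

```text
nut ([0.4583, -0.1818, 0.0162], 'rect', [458.5, -181.8], [33.7, 30.0], 23.4, 'main axis deg', 11.1, 1215)
t [-0.0003, 0.0009, 0.1359] r [-0.001, -0.0, -0.003]
[ 0.45810261 -0.18171634  0.12974017] [ 0.03688918  0.25001993  0.24169277  2.10991879 -0.08284153  0.79031181
  2.30048625]
```

View pics/w7.png

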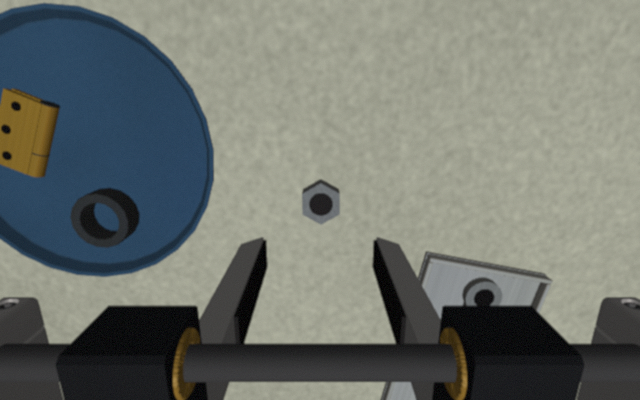

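The nut sits at (321,202) with its flats facing the fingers. The short bushing at (105,217) and the hinge lie flat and apart in the dish. I'm picking up the nut.

Call:
move_arm(rows=[{"rx": 0, "ry": 0, "rz": 0, "tx": 0, "ty": 0, "tz": 0.045, "grip": 0.23}, {"rx": 0, "ry": 0, "rz": 0, "tx": 0, "ty": 0, "tz": 0.09, "grip": 0.23}, {"rx": 0, "ry": 0, "rz": 0, "tx": 0, "ty": 0, "tz": 0.12, "grip": 0.23}, {"rx": 0, "ry": 0, "rz": 0, "tx": 0, "ty": 0, "tz": 0.131, "grip": 0.23}, {"rx": 0, "ry": 0, "rz": 0, "tx": 0, "ty": 0, "tz": 0.135, "grip": 0.23}, {"rx": 0, "ry": 0, "rz": 0, "tx": 0, "ty": 0, "tz": 0.135, "grip": 0.23}, {"rx": 0, "ry": 0, "rz": 0, "tx": 0, "ty": 0, "tz": 0.135, "grip": -1}, {"rx": 0, "ry": 0, "rz": 0, "tx": 0, "ty": 0, "tz": 0.135, "grip": -1}, {"rx": 0, "ry": 0, "rz": 0, "tx": 0, "ty": 0, "tz": 0.135, "grip": -1}, {"rx": 0, "ry": 0, "rz": 0, "tx": 0, "ty": 0, "tz": 0.135, "grip": -1}, {"rx": 0, "ry": 0, "rz": 0, "tx": 0, "ty": 0, "tz": 0.135, "grip": -1}, {"rx": 0, "ry": 0, "rz": 0, "tx": 0, "ty": 0, "tz": 0.135, "grip": -1}])

```text
t: 21.65
position: [0.4582, -0.1807, 0.0225]
ee_rot: [-0.626, 3.078, -0.0]
contact_force: [-1.9, 1.4, 10.3]
width: 0.317
grasp_force: 30.0
```

```bash
python3 -c "
from h import *
rel([(.458,-.181,.13,113),(.4535,-.3415,.13,90)]);print(get_state()['position'])"
```

```text
t [0.0003, -0.0003, -0.1344] r [-0.001, 0.002, 0.0]
t [0.0839, -0.1827, -0.1343] r [-0.001, 0.002, 0.767]
[ 0.45822509 -0.18073548  0.02251427]
```

Call:
move_arm(rows=[{"rx": 0, "ry": 0, "rz": 0, "tx": 0, "ty": 0, "tz": -0.03, "grip": -1}, {"rx": 0, "ry": 0, "rz": 0, "tx": 0, "ty": 0, "tz": -0.08, "grip": -1}, {"rx": 0, "ry": 0, "rz": 0, "tx": 0, "ty": 0, "tz": -0.12, "grip": -1}, {"rx": 0, "ry": 0, "rz": 0.767, "tx": 0.084, "ty": -0.183, "tz": -0.134, "grip": -1}, {"rx": 0, "ry": 0, "rz": 0.767, "tx": 0.084, "ty": -0.183, "tz": -0.134, "grip": -1}, {"rx": 0, "ry": 0, "rz": 0.767, "tx": 0.084, "ty": -0.183, "tz": -0.134, "grip": -1}, {"rx": 0, "ry": 0, "rz": 0.767, "tx": 0.084, "ty": -0.183, "tz": -0.134, "grip": -1}, {"rx": 0, "ry": 0, "rz": 0.767, "tx": 0.084, "ty": -0.183, "tz": -0.134, "grip": -1}, {"rx": 0, "ry": 0, "rz": 0.767, "tx": 0.084, "ty": -0.183, "tz": -0.134, "grip": -1}, {"rx": 0, "ry": 0, "rz": 0.767, "tx": 0.084, "ty": -0.183, "tz": -0.134, "grip": -1}, {"rx": 0, "ry": 0, "rz": 0.767, "tx": 0.084, "ty": -0.183, "tz": -0.134, "grip": -1}, {"rx": 0, "ry": 0, "rz": 0.767, "tx": 0.084, "ty": -0.183, "tz": -0.134, "grip": -1}])

```text
t: 22.65
position: [0.4534, -0.3405, 0.129]
ee_rot: [-0.003, 3.142, 0.001]
contact_force: [0.4, -0.4, -1.0]
width: 0.315
grasp_force: 30.0
```

```bash
python3 -c "
from h import *
rel([(.4535,-.3415,.027,90)]);s=get_state();print(s['position'],s['joint_positions'])"
```

```text
t [-0.0001, -0.0013, 0.1275] r [0.001, 0.0, 0.003]
[ 0.45343915 -0.3405034   0.12903309] [ 0.22561571  0.37658645  0.37853649  1.95691706 -0.18395091  0.84125404
  2.27582109]
```

Call:
move_arm(rows=[{"rx": 0, "ry": 0, "rz": 0, "tx": 0, "ty": -0.001, "tz": 0.045, "grip": -1}, {"rx": 0, "ry": 0, "rz": 0, "tx": 0, "ty": -0.001, "tz": 0.09, "grip": -1}, {"rx": 0, "ry": 0, "rz": 0, "tx": 0, "ty": -0.001, "tz": 0.115, "grip": -1}, {"rx": 0, "ry": 0, "rz": 0, "tx": 0, "ty": -0.001, "tz": 0.127, "grip": -1}, {"rx": 0, "ry": 0, "rz": 0, "tx": 0, "ty": -0.001, "tz": 0.127, "grip": -1}, {"rx": 0, "ry": 0, "rz": 0, "tx": 0, "ty": -0.001, "tz": 0.127, "grip": -1}, {"rx": 0, "ry": 0, "rz": 0, "tx": 0, "ty": -0.001, "tz": 0.127, "grip": 0}, {"rx": 0, "ry": 0, "rz": 0, "tx": 0, "ty": -0.001, "tz": 0.127, "grip": 0}, {"rx": 0, "ry": 0, "rz": 0, "tx": 0, "ty": -0.001, "tz": 0.127, "grip": 0}, {"rx": 0, "ry": 0, "rz": 0, "tx": 0, "ty": -0.001, "tz": 0.127, "grip": 0}, {"rx": 0, "ry": 0, "rz": 0, "tx": 0, "ty": -0.001, "tz": 0.09, "grip": 0}, {"rx": 0, "ry": 0, "rz": 0, "tx": 0, "ty": -0.001, "tz": 0.045, "grip": 0}])

```text
t: 23.65
position: [0.4517, -0.3417, 0.092]
ee_rot: [-0.0, -3.138, -0.003]
contact_force: [0.7, 0.1, 0.5]
width: 0.5
grasp_force: 0.0
```

Call:
move_arm(rows=[{"rx": 0, "ry": 0, "rz": 0, "tx": 0, "ty": 0, "tz": -0.05, "grip": 0}, {"rx": 0, "ry": 0, "rz": 0, "tx": 0, "ty": 0, "tz": -0.1, "grip": 0}, {"rx": 0, "ry": 0, "rz": 0, "tx": 0, "ty": 0.28, "tz": -0.18, "grip": 0}, {"rx": 0, "ry": 0, "rz": 0, "tx": 0, "ty": 0.28, "tz": -0.18, "grip": 0}, {"rx": 0, "ry": 0, "rz": 0, "tx": 0, "ty": 0.28, "tz": -0.18, "grip": 0}, {"rx": 0, "ry": 0, "rz": 0, "tx": 0, "ty": 0.28, "tz": -0.18, "grip": 0}, {"rx": 0, "ry": 0, "rz": 0, "tx": 0, "ty": 0.28, "tz": -0.18, "grip": 0}, {"rx": 0, "ry": 0, "rz": 0, "tx": 0, "ty": 0.28, "tz": -0.18, "grip": 0}, {"rx": 0, "ry": 0, "rz": 0, "tx": 0, "ty": 0.28, "tz": -0.18, "grip": 0}, {"rx": 0, "ry": 0, "rz": 0, "tx": 0, "ty": 0.28, "tz": -0.18, "grip": 0}, {"rx": 0, "ry": 0, "rz": 0, "tx": 0, "ty": 0.28, "tz": -0.18, "grip": 0}, {"rx": 0, "ry": 0, "rz": 0, "tx": 0, "ty": 0.28, "tz": -0.18, "grip": 0}])

```text
t: 24.65
position: [0.4529, -0.1197, 0.2368]
ee_rot: [-0.003, -3.141, 0.0]
contact_force: [0.1, 0.4, -0.8]
width: 0.499
grasp_force: 0.0
```

```bash
python3 -c "
from h import *
im,d,P=snap('top'); snap('scene','s2.png')
cv2.imwrite('pics/t4.png',cv2.resize(im[130:280,270:540,::-1],None,fx=2.9,fy=2.9))
for n in ('nut_mid','hinge_mid','short_bushing_mid','jar_mid'): print(n,search_frame(n,'scene')[:2])"
```

```text
nut_mid []
hinge_mid [{'centre': [0.4981, -0.4089, 0.0132], 'confidence': 0.64}]
short_bushing_mid [{'centre': [0.5429, -0.3414, 0.0215], 'confidence': 0.65}, {'centre': [0.4976, -0.4095, 0.0143], 'confidence': 0.25}]
jar_mid [{'centre': [0.6173, 0.1566, 0.0486], 'confidence': 0.86}]
```

View pics/t4.png

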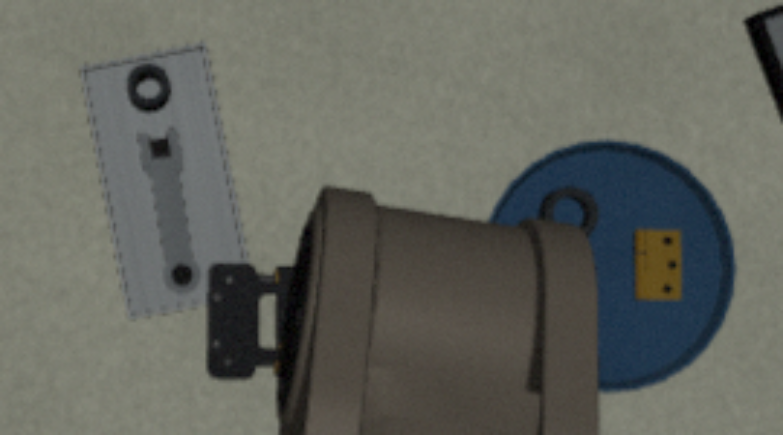

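View pics/s2.png

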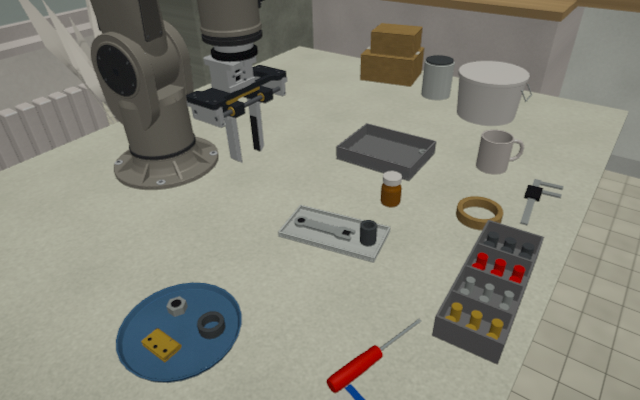

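The scene view shows everything in place. In the dish, the nut (176,305), hinge (160,345) and short bushing (210,325) lie flat and apart. In the tray are the spanner (322,228) and the standing tall bushing (368,232). The jar still stands at (391,190), and the gripper is clear.

```bash
python3 -c "
from plant import *
print(close_job())"
```

```text
the job is handed in; nothing more can be done
None
```

The job is handed in: the tray holds the flat spanner and the standing tall bushing, the dish holds the hinge, short bushing and nut lying flat and apart, the jar still stands in place, and it took about 25 s of the 141 s allowed.

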